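Seat a dental cast on the model holder's pin and hold it home

TASK

Open the model holder's clamp jaw by pressing its sprung side lever down until it stays down by itself, and take your hand off the lever. Then set the plaster cast, teeth up and squared with the seat (long sides of the cast along the seat's long sides, either way round), over the locating pin so that it drops on, press it down until the sprung seat is fully home, and finish while still holding it pressed down, without letting go. Leave the other things on the bench where they are.

Things in the scene. Friction and masses are not known exactly. Their poses are not given: they have to be found in the camera images.
- cast: Plaster dental cast: cream block 64 mm (its x) by 52 mm (its y), 24 mm high, upright flat sides, a horseshoe of teeth on top within the block's outline (38 mm high overall, front teeth towards -x), 0.16 to 0.26 kg. Stands teeth-up on the bench. Origin: centre of its underside, z up. Can be gripped across the 52 mm (fingers closing along its y). A half turn makes no difference.
- cast_hole (a point): Mouth of the blind locating hole in the middle of the cast's underside (same point as the cast's origin; not visible from above): 12.5 mm across, 19 mm deep, 1 mm chamfer.
- holder: Model holder fixed to the bench, turned up to 0.35 rad: pale grey base plate x -85 to +110, y -55 to +100 mm, 18 mm thick. Origin: on the bench straight below the pin. It carries a sprung seat plate round the pin, a dark clamp jaw on the seat's +x side before a pale grey housing (x 73 to 95, 75 mm wide, top at 54 mm), and a hand lever along its +y side. The raised lever's end is highest, 100 mm.
- pin (a point): Top of the holder's fixed upright steel locating pin (10 mm across, top edge chamfered 2 mm wide by 3 mm), 45 mm above the bench, in the middle of the seat. It stands 9 mm proud of the seat at rest. The cast hides it during the fitting.
- seat (a joint): Sprung seat: aluminium plate 74 mm (holder's x) by 60 mm (y), top 36 mm above the bench at rest. Joint value = how far it is pressed down, 0 (rest) to 0.007 m (bottom stop). Its spring pushes up with about 4 N at rest, 10 N at the bottom: it carries the cast without sinking and rises again when let go.
- jaw (a joint): Clamp jaw, moved by the lever: dark steel bar 40 mm wide (holder's y), 39 to 53 mm above the bench. 0 = closed: its face is over the seat, 20 mm from the pin's axis, so the cast cannot go on. 0.020 m = open: face 40 mm from the axis, clear of the seated cast.
- lever (a joint): Hand lever, hinged about the holder's y axis. 0 = sprung up, 0.48 rad = level, down on its stop. Pressing its end takes up to about 8 N; past 0.33 rad its detent spring snaps it onto the stop and holds it there (3 N upward at its end would free it); short of that it springs back. Pressing it down opens the jaw.
- lever_pad (a point): Middle of the top face of the black finger pad (34 x 26 mm) at the lever's free end: 97 mm above the bench with the lever up, 48 mm with it down; going down it also moves 10 mm away from the hinge, horizontally.
- lever_hinge (a point): Point on the lever's hinge axis: 43 mm above the bench, x 45, y 80 mm in the holder's frame. The pad is 108 mm from it towards the holder's -x.
- disc: Bystander, to be left alone: round plaster mounting disc, 72 mm across, 18 mm high. Origin: underside.
- bowl: Bystander, to be left alone: teal mixing bowl, 116 mm across, 60 mm high. Origin: underside.
- jar: Bystander, to be left alone: clear jar with a lid, 64 mm across, 66 mm high. Origin: underside.
- spatula: Bystander, to be left alone: plaster spatula lying down, 200 mm long.
- handpiece: Bystander, to be left alone: metal grinding handpiece lying down, about 150 mm long, 22 mm thick.
- die: Bystander, to be left alone: small stump of plaster (single-tooth die), 22 mm across, 28 mm high. Origin: underside.
- wax: Bystander, to be left alone: flat block of wax, 60 x 90 x 22 mm. Origin: underside.

How it is judged:
By the outcome, as a careful person would: the job done as asked, in the order asked, and still so for the second after the job is handed in, while the arm keeps its last pose, push and grip.
It also fails if it takes over 59 s, if anything falls off the work surface, if the arm or the gripper's body presses on something with over 40 N, if the wrist force passes 120 N, or if a joint passes its speed limit or range.

ROBOT

A 7-joint arm with a two-finger parallel gripper is mounted at the origin on the work surface. World frame = base frame: x ahead of the robot, y to its left, z up, the work surface at z = 0. Lengths are in m, angles in rad, forces in N, time in s.
With the tool pointing down it reaches from about 0.4 to 0.85 m from the base axis. Payload 10.4 kg.
Tool frame: the origin (TCP) lies at the centre of the arm's flange, where the gripper is bolted on; the fingertips stand 182 mm ahead of it and the grasp point (between the pads) lies 164 mm ahead of it; z points along the fingers, y is the line along which they close (so a half turn about z gives the same grasp; the last joint's range is limited). The gripper opens to 87 mm and grips with 3 to 60 N. Pads are 19 mm wide; open, the fingers measure 117 mm over their backs; the gripper's body (75 mm by 190 mm) begins 51 mm behind the grasp point.
Start: joints at [-1.14, 0.332, -0.065, 1.46, 0.022, 1.35, -0.088], TCP at [0.274, 0.562, 0.405] pointing down, gripper open.
Joint ranges: [-2.6, 2.6], [-0.5, 2.12], [-1.47, 1.34], [0.16, 2.42], [-1.27, 4.41], [0.06, 2.06], [-2.6, 2.6]. Speed limits (rad/s): [2.22, 2.22, 2.79, 2.79, 3.14, 3.14, 3.14].

INTERFACE

Orientations are given as a unit quaternion [w, x, y, z].
In Python, from rig import manip, eyes, sign_off gives the robot as it stands. The module is installed in compiled form; this text tells all that it offers. Calls block until the motion is done:
- manip.move_to(position, orientation): joint-space move of the TCP to a pose.
- manip.move_l(position, attitude=None, velocity=0.15, guard=None): straight line of the TCP; attitude=None keeps the orientation; velocity is the mean speed in m/s. With guard (N) it stops when the force on the tool has changed by that much, and returns True; else False.
- manip.goto_joints(angles): joint-space move.
- manip.move_gripper(opening, force=None): finger opening in m; force is the grip in N (None keeps the last); returns when the fingers have stopped.
- manip.pause(seconds).
- manip.solve_ik(position, orientation): joint angles nearest the present ones, or None.
- manip.sense(): the state.
- eyes.snapshot(name): name is "side" or "top"; returns the picture (480x640x3 uint8, red, green, blue); there is no depth.
- eyes.camera_info(name): a dict with "mtx" (3x3 intrinsics, pixels), "k1" (the pictures are not rectified: a ray, as slopes to the right and down, at radius r is drawn at 1 + k1 r^2 times it, then the intrinsics apply), "R" (3x3) and "t" (3): a world point X has camera coordinates R X + t. Camera axes: x right, y down, z forward; pixel columns grow to the right and rows downward; lengths in m; the calibration is good to about 2 mm. A picture is of the moment at which its call begins. camera_info takes no time and is no camera call.
A pose or a line that the arm cannot do raises manip.PlanningError and nothing moves.
- sign_off(): hands the job in; it is judged then, once.
The state is a dict: "clock": time; "qpos": joint angles; "qvel": joint speeds; "tau": joint torques, N m; "tcp_pos": TCP position; "tool_rot": TCP orientation; "wrist_force": force on the tool from outside, world axes, zero at the start; "torque": the same for the moment, N m; "gripper_width": finger opening in m; "finger_force": force on a finger pad.
Only numpy, scipy, OpenCV 4.12 (cv2) and the standard library are available. Lean on these libraries where they do the work, as an engineer would, in place of code of your own. Each camera call takes 0.05 s, during which the arm holds its last target. There are 200 camera calls.

## Working session

There is one attempt and no reset: what is moved stays moved. The work goes in short steps, each a Python script; the robot and the scene stay as the last script left them, time stands still between calls to the robot, and variables do not carry over. Pictures are saved under pics/ and viewed, at most 10 in all, crops included, and the job is handed in when it is done.

```bash
mkdir -p pics; python3 - <<'E'
from rig import manip, eyes
import cv2, numpy as np
for n in("top","side"):
    im=eyes.snapshot(n); cv2.imwrite(f"pics/{n}0.png",im[:,:,::-1])
    c=eyes.camera_info(n); print(n,np.round(c["mtx"],1).tolist(),c["k1"],np.round(c["R"],3).tolist(),np.round(c["t"],3).tolist(), (-np.array(c["R"]).T@c["t"]).round(3))
print(manip.sense())
E
```

```text
top [[508.8, 0.0, 317.8], [0.0, 508.8, 236.7], [0.0, 0.0, 1.0]] -0.028480618793751272 [[0.02, -1.0, 0.023], [-0.99, -0.023, -0.14], [0.14, -0.02, -0.99]] [-0.028, 0.61, 1.034] [0.46  0.006 1.109]
side [[466.5, 0.0, 311.6], [0.0, 466.5, 242.0], [0.0, 0.0, 1.0]] -0.06180301969719955 [[0.973, -0.229, 0.013], [-0.118, -0.549, -0.828], [0.196, 0.804, -0.561]] [-0.585, 0.155, 0.985] [ 0.394 -0.841  0.688]
{'clock': 0.1, 'qpos': array([-1.13959623,  0.33285461, -0.06470471,  1.46082829,  0.02158285,
        1.34990606, -0.08852572]), 'qvel': array([-8.06790950e-04, -1.68805393e-03, -5.30653453e-04, -5.12996015e-04,
        3.68221078e-05, -4.76543805e-04, -6.95988036e-04]), 'tau': array([ 1.13985981e-03, -6.24550653e+01,  2.46943283e-02, -3.90714133e+01,
       -6.12363685e-02,  3.67184426e-02,  8.34295201e-05]), 'tcp_pos': array([0.27393412, 0.56165656, 0.40401853]), 'tool_rot': array([-1.27451743e-04,  2.24961198e-01,  9.74367506e-01, -6.38270671e-04]), 'wrist_force': array([ 0.36194618,  0.29321049, -0.30651031]), 'torque': array([ 0.03917907,  0.00499453, -0.02939238]), 'finger_force': 0.0, 'gripper_width': 0.08665767462714458}
```

View pics/top0.png

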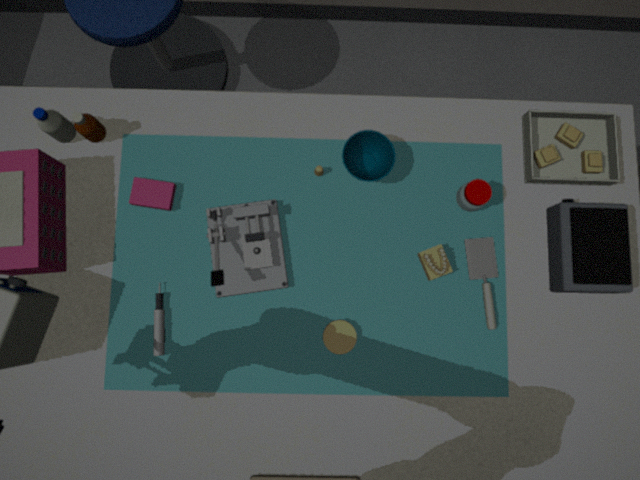

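View pics/side0.png

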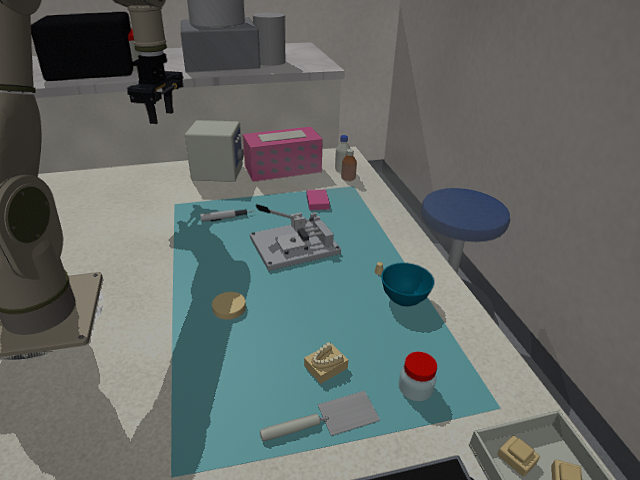

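The top view shows the cast at about (436,262), the pin at (257,250), the lever pad at (217,278) and the housing towards the image top (+x). I'll zoom in for finer measurement.

```bash
cat > h.py <<'E'
import numpy as np, cv2
from rig import manip, eyes, sign_off
def ray(n,p):
    c=eyes.camera_info(n); K=np.array(c["mtx"]); R=np.array(c["R"]); t=np.array(c["t"])
    D=np.array([c["k1"],0,0,0,0],float)
    u=cv2.undistortPoints(np.array([[p]],float),K,D)[0,0]
    d=R.T@np.array([u[0],u[1],1]); return -R.T@t,d/np.linalg.norm(d)
def onz(n,p,z):
    o,d=ray(n,p); return o+d*(z-o[2])/d[2]
def proj(n,X):
    c=eyes.camera_info(n); R=np.array(c["R"])
    return cv2.projectPoints(np.array([X],float),cv2.Rodrigues(R)[0],np.array(c["t"]),np.array(c["mtx"]),np.array([c["k1"],0,0,0,0],float))[0][0,0]
def tri(p,q):
    (a,d),(b,e)=ray("top",p),ray("side",q)
    s=np.linalg.lstsq(np.c_[d,-e],b-a,rcond=None)[0]; u,v=a+s[0]*d,b+s[1]*e
    return (u+v)/2,np.linalg.norm(u-v)
E
python3 - <<'E'
import cv2,numpy as np
t=cv2.imread("pics/top0.png");s=cv2.imread("pics/side0.png")
def crop(im,x,y,w,h,f):
    o=cv2.resize(im[y:y+h,x:x+w],None,fx=f,fy=f,interpolation=cv2.INTER_CUBIC)
    for i in range(0,w,10): cv2.putText(o,str(x+i),(i*f,8),0,.3,(0,0,255));cv2.line(o,(i*f,0),(i*f,4),(0,0,255))
    for i in range(0,h,10): cv2.putText(o,str(y+i),(0,i*f+4),0,.3,(0,0,255))
    return o
a=crop(t,200,190,100,110,5); b=crop(t,410,235,50,55,5); 
A=np.zeros((550,750,3),np.uint8);A[:550,:500]=a;A[:275,500:750]=b
A[275:550,500:750]=crop(s,300,335,50,55,5)
cv2.imwrite("pics/z1.png",A)
cv2.imwrite("pics/z2.png",crop(s,245,195,100,80,8))
E
```

```text
(no output)
```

View pics/z1.png

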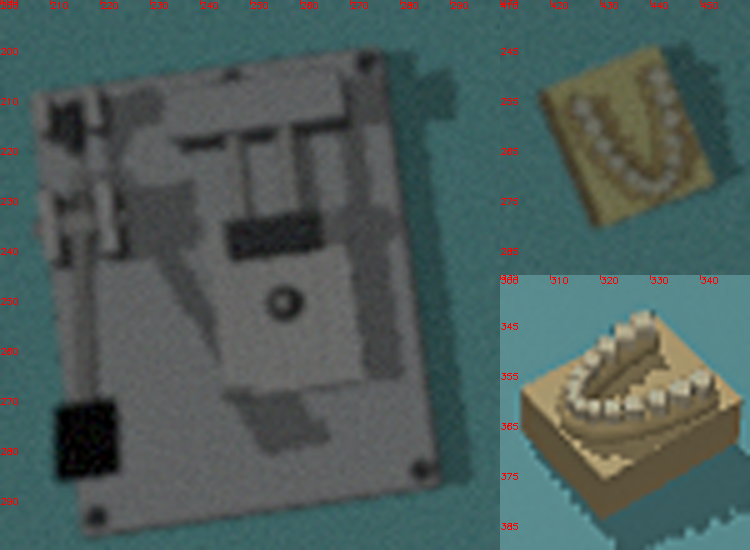

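View pics/z2.png

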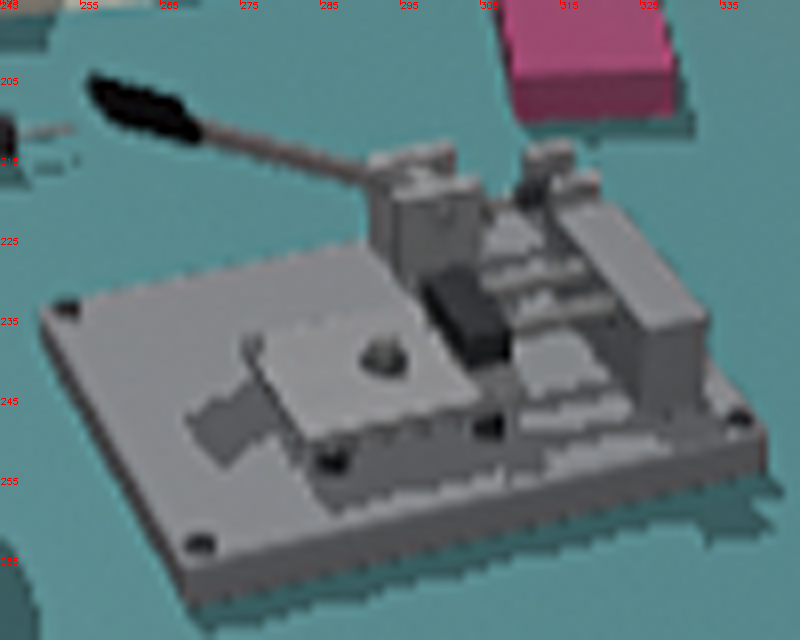

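The zooms show clean corners of the base plate, the pin, the pad, and the cast's top face. I'll cast these to world positions and compare them with the given sizes.

```bash
cat >> h.py <<'E'
def rig2(local,world):
    L=np.array(local,float);W=np.array(world)[:,:2];l=L-L.mean(0);w=W-W.mean(0)
    a=np.arctan2((l[:,0]*w[:,1]-l[:,1]*w[:,0]).sum(),(l*w).sum()); R=np.array([[np.cos(a),-np.sin(a)],[np.sin(a),np.cos(a)]])
    t=W.mean(0)-R@L.mean(0); return a,t,np.linalg.norm(L@R.T+t-W,axis=1)
E
python3 - <<'E'
from h import *
np.set_printoptions(precision=4,suppress=True)
T=lambda cx,cy:(200+(cx+.5)/5-.5,190+(cy+.5)/5-.5)
C=lambda cx,cy:(410+(cx-499.5)/5-.5,235+(cy+.5)/5-.5)
S=lambda cx,cy:(245+(cx+.5)/8-.5,195+(cy+.5)/8-.5)
D=lambda cx,cy:(300+(cx-499.5)/5-.5,335+(cy-274.5)/5-.5)
w=[onz("top",T(*p),.018) for p in((33,93),(378,47),(440,487),(82,535))]
print("holder top",*rig2([(.110,.100),(.110,-.055),(-.085,-.055),(-.085,.1)],w))
w=[onz("side",S(*p),.018) for p in((40,315),(192,563),(768,437))]
print("holder side",*rig2([(-.085,.1),(-.085,-.055),(.110,-.055)],w))
print("pin top z45",onz("top",T(287,297),.045),"side",onz("side",S(384,343),.045),tri(T(287,297),S(384,343)))
print("pad", onz("top",T(87,440),.097))
w=[onz("top",C(*p),.024) for p in((546,92),(658,46),(716,183),(603,225))]; print("cast top",*w)
print([np.linalg.norm(w[i]-w[i-1]) for i in range(4)],np.mean(w,0))
w=[onz("side",D(*p),.024) for p in((521,387),(605,478),(743,402))]; print("cast side",*w)
print(np.linalg.norm(w[0]-w[1]),np.linalg.norm(w[2]-w[1]),(w[0]+w[2])/2)
E
```

```text
holder top 0.1608001147841539 [0.5793 0.1142] [0.0018 0.0023 0.0007 0.0017]
holder side 0.16509336698849905 [0.578  0.1101] [0.004  0.0054 0.0033]
pin top z45 [0.5815 0.1125 0.045 ] side [0.5775 0.1109 0.045 ] (array([0.5797, 0.1128, 0.0437]), np.float64(0.003740655470484227))
pad [0.5167 0.1843 0.097 ]
cast top [ 0.583  -0.2337  0.024 ] [ 0.6041 -0.2827  0.024 ] [ 0.5452 -0.3071  0.024 ] [ 0.5262 -0.2579  0.024 ]
[np.float64(0.06173471259596131), np.float64(0.053366014487214744), np.float64(0.06372901779358), np.float64(0.05275484821879358)] [ 0.5646 -0.2703  0.024 ]
cast side [ 0.5248 -0.258   0.024 ] [ 0.5449 -0.3065  0.024 ] [ 0.6037 -0.2832  0.024 ]
0.052520110459510425 0.06316257663583945 [ 0.5642 -0.2706  0.024 ]
```

```bash
cat >> h.py <<'E'
from scipy.spatial.transform import Rotation as Ro
def down(phi):
    y=np.array([np.cos(phi),np.sin(phi),0]);z=np.array([0,0,-1.]);x=np.cross(y,z)
    return Ro.from_matrix(np.c_[x,y,z]).as_quat(scalar_first=True)
HY=.163; PIN=np.array([.5795,.1125]); CY=.388; CAST=np.array([.5644,-.2705])
def st(m=""):
    s=manip.sense(); print(m,round(s["clock"],2),s["tcp_pos"].round(4),s["wrist_force"].round(1),round(s["gripper_width"],4),round(float(s["finger_force"]),1)); return s
E
python3 - <<'E'
from h import *
hx=np.array([np.cos(HY),np.sin(HY)])
up=np.array([.5155,.1835]); dn=up-.012*hx
for s in(1,-1):
    for n,p,z,a in(("lev",up,.3,HY),("cast",CAST,.187,CY),("pin",PIN,.216,HY)):
        q=manip.solve_ik([*p,z],down(a+s*np.pi/2)); print(s,n,None if q is None else np.round(q,2))
q=manip.sense()["tool_rot"]; ycur=Ro.from_quat(q,scalar_first=True).as_matrix()[:,1]
s=1 if np.dot(ycur[:2],[-hx[1],hx[0]])>0 else -1; print("s",s)
o=down(HY+s*np.pi/2)
manip.move_gripper(0,20)
manip.move_to([*up,.182+.125],o); st("above")
print(manip.move_l([*up,.182+.100],velocity=.08,guard=15)); st("touch")
print(manip.move_l([*dn,.182+.046],velocity=.05,guard=20)); st("down")
E
```

```text
1 lev [-0.57  0.24  0.17  1.81 -0.05  1.09  1.35]
1 cast [ 0.87  0.63 -0.66  1.64  0.44  1.02  2.03]
1 pin [-0.45  0.43  0.22  1.76 -0.11  0.96  1.55]
-1 lev [-0.81  0.26  0.44  1.82 -0.12  1.09 -1.73]
-1 cast [-0.21  0.67  0.79  1.7  -0.55  1.01 -0.41]
-1 pin [-0.65  0.46  0.48  1.77 -0.25  0.97 -1.48]
s 1
above 3.31 [0.5153 0.1846 0.3072] [-0.3  0.7  0.6] 0.0005 0.0
False
touch 3.77 [0.5157 0.1841 0.2823] [-0.4  1.8  5.9] 0.0004 2.6
True
down 4.79 [0.5041 0.1814 0.2304] [-3.8 -1.3 10.6] 0.0006 5.5
```

```bash
python3 - <<'E'
from h import *
p=manip.sense()["tcp_pos"]
print(manip.move_l([p[0],p[1],.2275],velocity=.04,guard=20)); st("pressed")
manip.move_l([p[0],p[1],.36],velocity=.15); st("up")
manip.move_gripper(.087)
manip.move_to([*CAST,.30],down(CY-np.pi/2)); st("over cast")
t=eyes.snapshot("top")[190:300,200:300,::-1];s=eyes.snapshot("side")[195:275,245:345,::-1]
A=np.zeros((480,800,3),np.uint8);A[:440,:400]=cv2.resize(t,(400,440),interpolation=2);A[:320,400:]=cv2.resize(s,(400,320),interpolation=2)
cv2.imwrite("pics/lever.png",A)
E
```

```text
False
pressed 5.04 [0.5043 0.1815 0.2298] [-12.3  -4.5  32.2] 0.0002 15.4
up 6.08 [0.5038 0.1814 0.3588] [ 0.2 -0.2 -1. ] 0.0002 0.0
over cast 9.28 [ 0.5649 -0.2695  0.2999] [0.5 0.2 0.1] 0.0869 0.0
```

View pics/lever.png

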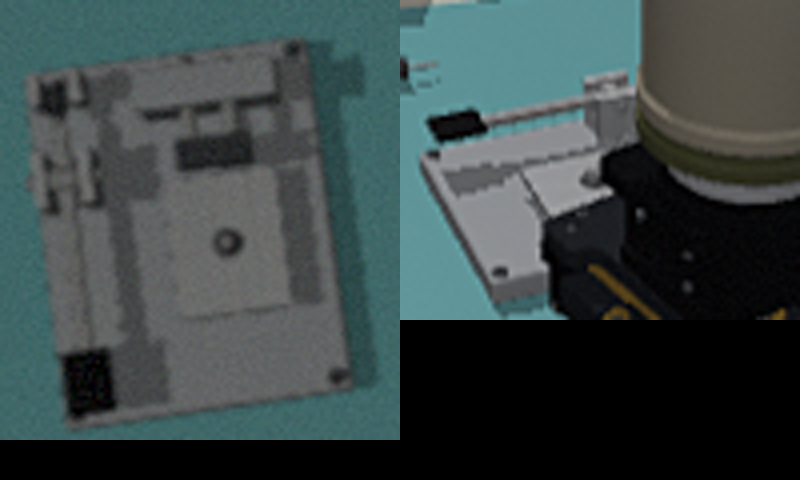

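The lever now lies level and stays down: its pad is at about (90,383) in the left crop. The jaw has moved clear, up against the housing. Next I'll grasp the cast and carry it to the holder.

```bash
python3 - <<'E'
from h import *
print(manip.move_l([*CAST,.187],down(CY-np.pi/2),velocity=.12,guard=8)); st("at cast")
manip.move_gripper(.04,45); st("gripped")
manip.move_l([*CAST,.27],velocity=.12); st("lift")
manip.move_to([*PIN,.33],down(HY-np.pi/2))
manip.move_l([*PIN,.187+.055],velocity=.1); st("over pin")
s=eyes.snapshot("side"); cv2.imwrite("pics/s3full.png",s[:,:,::-1])
A=cv2.resize(s[180:280,240:360,::-1],None,fx=6,fy=6,interpolation=2); cv2.imwrite("pics/s3.png",A)
E
```

```text
False
at cast 10.47 [ 0.5647 -0.2707  0.1878] [0.1 0.2 0.1] 0.0873 0.0
gripped 11.16 [ 0.5644 -0.2705  0.187 ] [0.5 0.4 1.2] 0.0514 45.0
lift 12.0 [ 0.5642 -0.2702  0.2692] [-0.   0.1 -2.5] 0.0517 45.0
over pin 14.47 [0.5798 0.1125 0.2427] [-0.2  0.3 -2.4] 0.0514 45.0
```

View pics/s3.png

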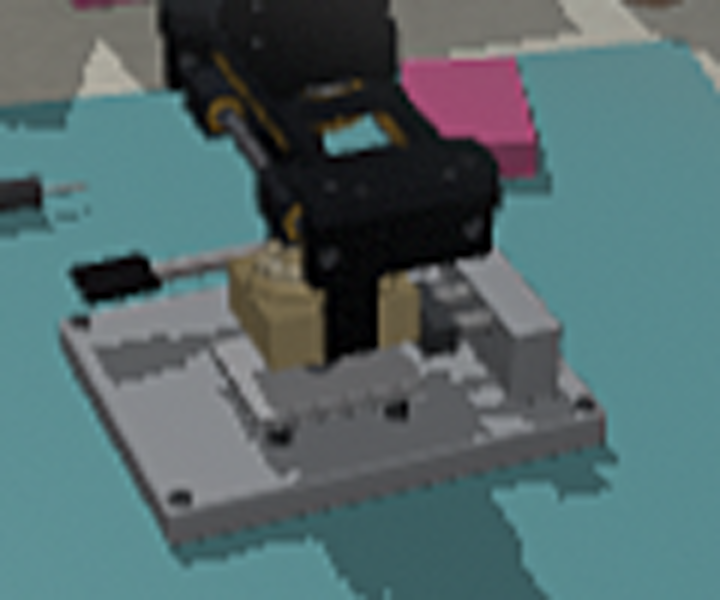

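The cast is held squared above the seat, its near-left bottom corner at about crop (278,366) and its near-right bottom corner at about (420,338). I'll compare these with the side camera's own pin position.

```bash
python3 - <<'E'
from h import *
P=lambda x,y:(240+(x+.5)/6-.5,180+(y+.5)/6-.5)
w=[onz("side",P(*p),.0555)[:2] for p in((279,367),(420,338))]
w+= [onz("side",P(*p),.0795)[:2] for p in((268,309),(229,282))]
print(np.round(w,4)); loc=[(-.032,-.026),(.032,-.026),(-.032,-.026),(-.032,.026)]
print(rig2(loc,w))
R=np.array([[np.cos(HY),-np.sin(HY)],[np.sin(HY),np.cos(HY)]])
print([(np.array(a)-R@np.array(l)).round(4) for a,l in zip(w,loc)])
E
```

```text
[[0.5563 0.0844]
 [0.6168 0.0932]
 [0.5535 0.0912]
 [0.5417 0.1145]]
(np.float64(0.2705786780423274), array([0.57900685, 0.112599  ]), array([0.00553455, 0.00293267, 0.01227289, 0.01465217]))
[array([0.5836, 0.1153]), array([0.581 , 0.1136]), array([0.5809, 0.122 ]), array([0.5775, 0.094 ])]
```

Those corner readings are too noisy to use for a correction, so I'll feel for the pin. Contact near TCP z 0.232 would mean a miss; reaching 0.223 would mean the cast is on.

```bash
python3 - <<'E'
from h import *
p=manip.sense()["tcp_pos"]
print(manip.move_l([*PIN,.2235],velocity=.03,guard=4)); s=st("probe"); print(s["torque"].round(2))
E
```

```text
True
probe 15.0 [0.5789 0.113  0.2277] [-0.6  1.1 -2.4] 0.0515 45.0
[ 0.26  0.1  -0.02]
```

The cast is already 4 mm past the pin's top and was deflected slightly by the chamfer. I'll continue along the deflected line.

```bash
python3 - <<'E'
from h import *
p=manip.sense()["tcp_pos"]
xy=p[:2]
for z in(.2235,.2195,.216):
    print(manip.move_l([*xy,z],velocity=.03,guard=12)); s=st("z%.4f"%z); print(s["torque"].round(2))
E
```

```text
False
z0.2235 15.32 [0.5788 0.1131 0.2232] [-0.1  1.3 -2.9] 0.0516 45.0
[ 0.4   0.22 -0.01]
False
z0.2195 15.6 [0.5789 0.1131 0.2196] [-0.6  0.8  3. ] 0.052 45.0
[ 0.44  0.46 -0.06]
False
z0.2160 15.87 [0.579  0.1132 0.2163] [-1.2  2.4  5. ] 0.0516 45.0
[0.46 0.65 0.  ]
```

It is on the pin, and the spring force is rising as expected. Now I'll press to the bottom stop.

```bash
python3 - <<'E'
from h import *
xy=manip.sense()["tcp_pos"][:2]
for z in(.215,.214,.213):
    r=manip.move_l([*xy,z],velocity=.02,guard=20); s=st("z%.4f"%z)
    if r or s["wrist_force"][2]>22: break
manip.pause(.5); st("hold")
t=eyes.snapshot("top")[190:300,200:300,::-1];s=eyes.snapshot("side")[190:265,250:350,::-1]
A=np.zeros((480,800,3),np.uint8);A[:330,:300]=cv2.resize(t,(300,330),interpolation=2);A[:375,300:]=cv2.resize(s,(500,375),interpolation=2)
cv2.imwrite("pics/fin.png",A)
E
```

```text
z0.2150 16.12 [0.5791 0.1131 0.216 ] [-6.3  1.8 13.6] 0.0514 45.0
z0.2140 16.37 [0.5792 0.113  0.2159] [-12.4   1.5  25.3] 0.0513 45.0
hold 16.87 [0.5791 0.113  0.2159] [-11.5   1.1  25.3] 0.0517 45.0
```

View pics/fin.png

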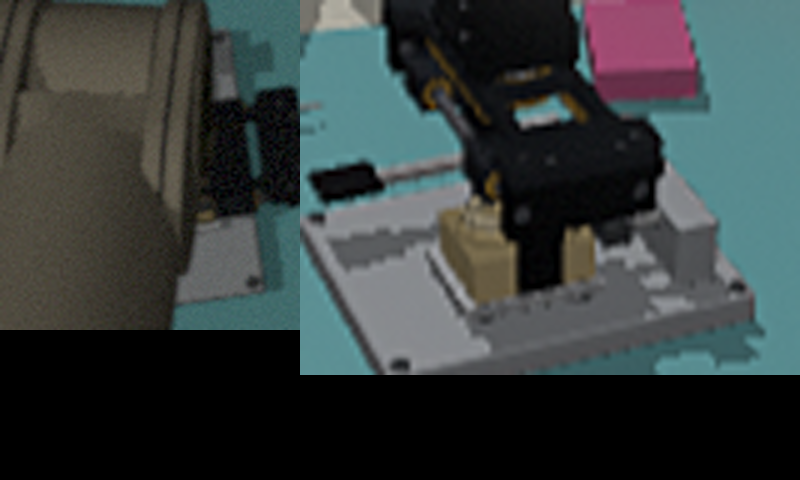

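The picture shows the cast flat on the lowered seat, the lever still down at about (345,180) and the jaw clear. The arm met a hard stop at TCP z 0.2159, against an expected 0.216, and the push holds steady at 25 N.

```bash
python3 -c "
from rig import sign_off
print(sign_off())"
```

```text
the job is handed in; nothing more can be done
None
```

The job is handed in: the lever is latched down with the jaw open, and the cast is over the pin, held pressed against the seat's bottom stop at about 25 N, at about 17 s on the robot's clock.

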